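# Pin the hold-down bar over the sieve tray

## Task

Lay the steel hold-down bar so that the hole near its one end lies over the hole in the metal post and its other end rests squarely on the rim of the blue sieve tray, then drop the long thumbscrew (the one with the tall narrow knob) through both holes until its flange sits flat on the bar. Leave the short flat-headed screw where it is in the rack.

Things in the scene. Friction and masses are not known exactly. Their poses are not given: they have to be found in the camera images.
- fixture: Fixed plywood board with an aluminium post and a blue tray. Origin: at bench level (z=0) on the axis of the post's hole, z up. Post 56x56 mm, flat top at z=70, vertical 28 mm through hole. Tray on the +y side: its near rim, a flat ledge at z=70, spans y=128 to 150, x=-188 to 188; far rim ends at y=344. Only the 12 mm board lies between. The bar goes on with its +x along the fixture's +y.
- bar: Loose flat steel bar 190x46x10 mm, 0.2-0.4 kg, lying on the bench grip up. Origin: underside, on the axis of its 28 mm hole; x along the bar, z up. Reaches from x=-25 to x=+165 mm (plain end, for the tray's rim). On top, centred at x=+70 mm (near the balance point), a wooden grip rib 44 mm long (x), 16 mm wide (y), z=10 to 40 mm: pinch it across its width.
- thumbscrew: Loose long thumbscrew, 0.09 kg, upright in one 28 mm hole of a plywood rack; flange rests on the rack's top, 50 mm above the bench. Origin: on its axis, underside of the flange, z up. Steel flange 48 mm dia., z=0 to 4 mm; black round knob 30 mm dia., z=4 to 38; smooth 12 mm shank down to z=-42, tapered tip. No turning needed. In place its flange lies on the bar, 80 mm above the bench.
- short_screw: The wrong screw, to be left alone: flat black disc head 62 mm dia., 12 mm tall, shank 20 mm long. Hangs in the rack's other hole, 110 mm from the thumbscrew; which screw is in which hole varies. Origin: on its axis, underside of its head, z up.
There are look-alikes about, which are no part of the job. What is shaped like the bar but pink is not meant. What is shaped like the thumbscrew but red is not meant.

How it is judged:
On the way:
1. the bar lies level on post and tray rim with its hole over the post's hole (horizontal distance between bar and fixture below 0.016 m and z of bar in the frame of fixture between 0.066 and 0.074 m and angle between bar's own z axis and vertical below 0.06 rad and angle between the x axis of bar and the y axis of fixture, either way round below 0.3 rad), for 0.2 s.
At the end, for the whole second after the job is handed in: Bar level (0.06 rad) on post and tray rim, underside 66-74 mm up, hole within 18 mm of the post's, within 0.3 rad of square to the rim; thumbscrew upright (0.1 rad) through both holes, within 12 mm of the post hole's axis, flange underside 76-84 mm up; both at rest (horizontal distance between bar and fixture below 0.018 m and z of bar in the frame of fixture between 0.066 and 0.074 m and angle between bar's own z axis and vertical below 0.06 rad and angle between the x axis of bar and the y axis of fixture, either way round below 0.3 rad and horizontal distance between thumbscrew and fixture below 0.012 m and z of thumbscrew in the frame of fixture between 0.076 and 0.084 m and angle between thumbscrew's own z axis and vertical below 0.1 rad and linear speed of each of bar, thumbscrew below 0.02 m/s); the robot touches nothing.
It fails at once if the short flat-headed screw is moved more than 30 mm (distance of short_screw from where it was at the start of the episode above 0.03 m).
It also fails if it takes over 59 s, if anything falls off the work surface, if the arm or the gripper's body presses on something with over 40 N, if the wrist force passes 120 N, or if a joint passes its speed limit or range.

## Robot

A 7-joint arm with a two-finger parallel gripper is mounted at the origin on the work surface. World frame = base frame: x ahead of the robot, y to its left, z up, the work surface at z = 0. Lengths are in m, angles in rad, forces in N, time in s.
With the tool pointing down it reaches from about 0.425 to 0.875 m from the base axis. Payload 4.7 kg.
Tool frame: the origin (TCP) lies on the centre line of the jaws, within the pads' length; the fingertips stand 22 mm ahead of it and the grasp point (between the pads) lies 3 mm ahead of it; z points along the fingers, y is the direction in which the jaws open and shut (so a half turn about z gives the same grasp; the last joint's range is limited). The gripper opens to 87 mm and grips with 3 to 60 N. Pads are 19 mm wide; open, the fingers measure 117 mm over their backs; the gripper's body (75 mm by 190 mm) begins 51 mm behind the grasp point.
Start: joints at [-1.156, 0.321, -0.07, 1.45, 0.023, 1.371, -0.057], TCP at [0.254, 0.598, 0.245] pointing down, gripper open.
Joint ranges: [-2.86, 2.86], [-0.3, 2.09], [-1.38, 1.24], [0.06, 2.45], [-1.56, 4.7], [0.09, 2.05], [-2.69, 2.69]. Speed limits (rad/s): [2.57, 2.57, 3.14, 3.14, 3.14, 3.14, 3.14].

## Interface

Orientations are given as a rotation vector (axis times angle).
In Python, from bench import ctrl, imaging, close_job, finder gives the robot as it stands. The module is installed in compiled form; this text tells all that it offers.
- The arm moves only by the shell command python3 -m jog 'ROWS' [FORCE]. ROWS is JSON, a list that holds one entry, the list of rows, each a list of 7 numbers: the shift along the tool's x, y, z in cm, then the turn, a rotation vector about the tool's x, y, z in degrees, then the finger opening in cm, from 0 to 8.7. In form: [[[dx, dy, dz, ax, ay, az, claw], ...]]. A call has 1 to 12 rows; each row shifts and turns the commanded pose from where the row before left it, along the tool's axes as they then stand; what a row does not reach is not made up. A row lasts 1/10 s, in which the tool goes at most 50 mm and 8.59 degrees, less where a joint would pass 70% of its speed; a pose out of reach is approached as far as the arm can. A call is refused whole if a number of a shift passes 5 or a number of a turn 8.59, either way. A call with a gripper value outside its range is refused whole. The fingers move at their own pace and stop on an object; FORCE is the grip in N (left out, the last holds). Time passes only in rows, so rows that do not move let the fingers close. It gives the time, the measured TCP pose, the force and the opening at its end, in the units of the state.
- ctrl.get_state(): the state, without advancing time (a new reading comes with each control period).
- imaging.get_image(name): name is "scene" or "top" or "wrist"; returns a dict with "frame" (420x560x3 uint8, red, green, blue), "intrinsics" (3x3 intrinsics, pixels), "k1" (the pictures are not rectified: a ray, as slopes to the right and down, at radius r is drawn at 1 + k1 r^2 times it, then the intrinsics apply), "pose" (4x4, takes a point from camera to world coordinates). Camera axes: x right, y down, z forward; pixel columns grow to the right and rows downward; lengths in m; the calibration is good to about 2 mm. A picture is of the moment at which its call begins. There is no depth.
- close_job(): hands the job in, once; it reports no verdict.
Trained networks look in the newest picture that a camera, given by its name, has taken for a name from the list of things; names that differ only in an ending like _2 or _b are one class to them, and where a whole thing is asked for, a point or a joint stands for the part that bears it (a point fixed in the world has none). Each returns a list of dicts, best first, with "conf" (0 to 1); they miss things now and then, are a little off and sometimes report something else, mostly with a low value. They report only what shows in the picture. A call takes as long as a camera call. They do not tell look-alikes from the thing itself.
- finder.trace(label, camera): "region" (420x560 bool, what is visible of it) and "point" ([row, column] as shares, 0 to 1, of the picture: columns of its width, rows of its height, amid what is visible of it).
- finder.spot_point(label, camera): "point" ([row, column] as shares, 0 to 1, of the picture: columns of its width, rows of its height: a listed point, or the origin of a listed thing).
The state is a dict: "time": time; "joint_positions": joint angles; "qd": joint speeds; "joint_torque": joint torques, N m; "position": TCP position; "tool_rot": TCP orientation; "ft_force": force on the tool from outside, world axes, zero at the start; "torque": the same for the moment, N m; "grip_width": opening from 0.0 (shut) to 1.0 (fully open).
Only numpy, scipy, OpenCV 4.12 (cv2) and the standard library are available. Lean on these libraries where they do the work, as an engineer would, in place of code of your own. Each camera call takes 0.05 s, during which the arm holds its last target. There are 200 camera calls.

## Working session

There is one attempt and no reset: what is moved stays moved. The work goes in short steps, Python scripts to look and compute and a shell command to move; the robot and the scene stay as the last step left them, time stands still between calls to the robot, and variables do not carry over. Pictures are saved under pics/ and viewed, about 8 in all and at most 12, crops included, and the job is handed in when it is done.

```bash
mkdir -p pics; cat > h.py <<'E'
import numpy as np, cv2
from bench import ctrl, imaging, close_job, finder
from scipy.spatial.transform import Rotation as R
def ray(im,u,v):
    K=im["intrinsics"]; d=np.array([(u-K[0,2])/K[0,0],(v-K[1,2])/K[1,1]]); s=d.copy()
    for _ in range(30): s=d/(1+im["k1"]*(s@s))
    P=im["pose"]; return P[:3,3],P[:3,:3]@np.r_[s,1]
def at(im,u,v,z):
    o,d=ray(im,u,v); return o+d*(z-o[2])/d[2]
def proj(im,p):
    P=im["pose"]; c=P[:3,:3].T@(np.asarray(p)-P[:3,3]); s=c[:2]/c[2]; s=s*(1+im["k1"]*(s@s)); K=im["intrinsics"]
    return np.array([K[0,0]*s[0]+K[0,2],K[1,1]*s[1]+K[1,2]])
def save(im,n): cv2.imwrite(f"pics/{n}.png",im["frame"][:,:,::-1])
E
python3 - <<'E'
from h import *
np.set_printoptions(precision=4,suppress=True)
s=ctrl.get_state(); print(s)
for c in ["top","scene"]:
    im=imaging.get_image(c); save(im,c+"0"); print(c,im["pose"],im["intrinsics"][0],im["k1"])
    for l,z in [("fixture",0.07),("bar",0.01),("thumbscrew",0.05),("short_screw",.05)]:
        for t in finder.spot_point(l,c)[:4]:
            v,u=t["point"][0]*420,t["point"][1]*560
            print(l,round(t["conf"],2),u.round(1) if hasattr(u,'round') else u,v,at(im,u,v,z))
a=cv2.imread("pics/top0.png");b=cv2.imread("pics/scene0.png")
E
```

```text
{'time': 0.0, 'joint_positions': array([-1.1559,  0.3218, -0.0701,  1.4517,  0.0226,  1.3708, -0.0569]), 'qd': array([ 0.0015,  0.002 ,  0.0011,  0.0007, -0.0012, -0.0006,  0.0007]), 'joint_torque': array([  0.0001, -49.1275,  -0.4037, -31.2516,  -0.0639,   0.0441,
         0.0002]), 'position': array([0.2534, 0.598 , 0.2435]), 'tool_rot': array([-0.6252, -3.0784,  0.0029]), 'ft_force': array([-0.3771,  0.9032,  0.0963]), 'torque': array([0.0439, 0.0134, 0.0167]), 'grip_width': 0.9983032325862831}
top [[ 0.0252 -0.985   0.1707  0.3457]
 [-0.9996 -0.0263 -0.0045 -0.1081]
 [ 0.0089 -0.1706 -0.9853  0.8761]
 [ 0.      0.      0.      1.    ]] [447.8359   0.     293.5728] -0.09673082893047853
fixture 0.81 184.18400000000003 174.29999999999998 [0.5502 0.0936 0.07  ]
fixture 0.7 311.92 214.49400000000003 [ 0.4807 -0.1454  0.07  ]
bar 0.63 311.416 214.91400000000002 [ 0.4899 -0.1472  0.01  ]
bar 0.62 315.224 261.91200000000003 [ 0.3982 -0.1563  0.01  ]
thumbscrew 0.86 423.08 302.988 [ 0.3249 -0.3537  0.05  ]
thumbscrew 0.58 442.792 243.306 [ 0.4358 -0.3933  0.05  ]
short_screw 0.81 432.208 184.086 [ 0.5492 -0.3761  0.05  ]
scene [[-0.2554  0.6142 -0.7467  1.1888]
 [ 0.9668  0.1675 -0.1929  0.0651]
 [ 0.0066 -0.7712 -0.6366  0.6633]
 [ 0.      0.      0.      1.    ]] [438.5134   0.     276.9441] 0.0029257728387253406
fixture 0.69 377.216 285.894 [0.636 0.108 0.07 ]
bar 0.94 262.696 237.71999999999997 [ 0.5046 -0.1437  0.01  ]
bar 0.9 273.112 213.78 [ 0.4181 -0.1434  0.01  ]
thumbscrew 0.7 205.072 168.882 [ 0.3381 -0.3427  0.05  ]
thumbscrew 0.6 173.208 189.29399999999998 [ 0.4392 -0.3823  0.05  ]
short_screw 0.66 151.816 222.81 [ 0.5634 -0.374   0.05  ]
```

View pics/top0.png

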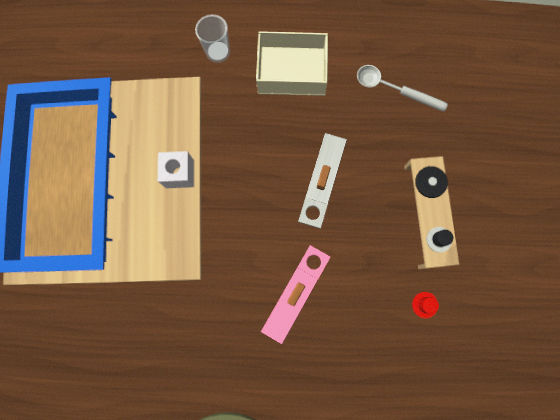

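View pics/scene0.png

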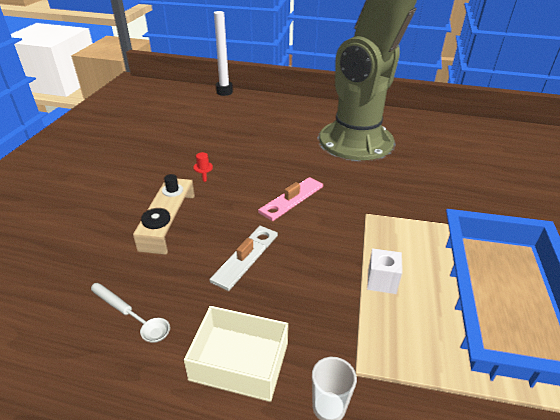

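The top view shows the white bar (hole near 313,212; grip 324,177) and the pink look-alike below it. The real thumbscrew is in the rack at about (440,239), the red one is outside it, and the post hole is at (173,167). Next I'll measure all of these precisely.

```bash
cat > m.py <<'E'
from h import *
np.set_printoptions(precision=4,suppress=True)
def poly(im,m,z):
    c=max(cv2.findContours(m.astype(np.uint8),cv2.RETR_EXTERNAL,cv2.CHAIN_APPROX_NONE)[0],key=cv2.contourArea)[:,0]
    w=np.array([at(im,u,v,z)[:2] for u,v in c]); 
    return cv2.minAreaRect((w*1000).astype(np.float32)),w
E
python3 - <<'E'
from m import *
for c,lo in [("top",(322,180)),("scene",(240,262))]:
    im=imaging.get_image(c)
    for l in ["bar","thumbscrew","fixture"]:
        for t in finder.trace(l,c)[:3]:
            m=t["region"]; print(c,l,round(t["conf"],2),np.array(t["point"])*[420,560],m.sum(), im["frame"][m].mean(0).astype(int))
            if l=="bar": print("  rect(mm)",poly(im,m,0.01)[0])
            if l!="bar":
                vs,us=np.nonzero(m); print("  bbox",us.min(),us.max(),vs.min(),vs.max())
    a=im["frame"][:,:,::-1]
    cr=[a[110:240,140:270],a[110:240,270:400],a[150:280,380:510]] if c=="top" else [a[220:350,340:470],a[210:340,190:320],a[150:280,120:250]]
    cv2.imwrite(f"pics/crop_{c}.png",np.hstack([cv2.resize(x,(266,266),interpolation=cv2.INTER_CUBIC) for x in cr]))
a=np.vstack([cv2.imread(f"pics/crop_{c}.png") for c in("top","scene")]); cv2.imwrite("pics/crops.png",a)
E
```

```text
top bar 0.9 [298.788 294.224] 2198 [231 145 170]
  rect(mm) ((335.873046875, -120.1083984375), (48.75701141357422, 188.79493713378906), 62.07217788696289)
top bar 0.81 [179.508 322.896] 1960 [200 197 183]
  rect(mm) ((562.239013671875, -168.07546997070312), (46.42579650878906, 190.47874450683594), 74.43263244628906)
top thumbscrew 0.93 [240.912 440.328] 529 [116 117 111]
  bbox 427 453 227 252
top thumbscrew 0.71 [305.298 424.872] 501 [211  26  17]
  bbox 413 438 293 317
top fixture 0.62 [184.002 101.416] 40672 [164 153 135]
  bbox 0 202 76 285
scene bar 0.62 [200.214 289.016] 1007 [230 157 177]
  rect(mm) ((343.11029052734375, -122.95110321044922), (63.030296325683594, 192.76852416992188), 61.975982666015625)
scene bar 0.57 [258.006 242.48 ] 1519 [215 208 196]
  rect(mm) ((565.4276123046875, -165.981201171875), (53.35491943359375, 193.41212463378906), 74.5418701171875)
scene thumbscrew 0.87 [187.11  170.576] 379 [112 110 105]
  bbox 161 182 173 197
scene thumbscrew 0.53 [166.698 202.496] 259 [211  52  49]
  bbox 194 210 153 175
scene fixture 0.94 [305.592 462.784] 35580 [186 176 163]
  bbox 355 559 209 412
```

View pics/crops.png

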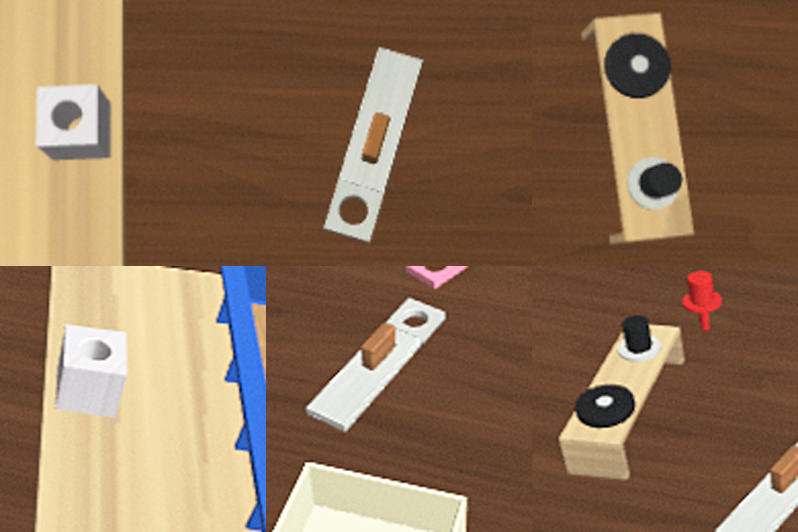

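```bash
python3 - <<'E'
from m import *
im=imaging.get_image("top"); sc=imaging.get_image("scene")
print("post top",at(im,173,166.3,.07),"scene",at(sc,386.4,261,.07))
f=im["frame"].astype(int)
# post top face: bright
m=np.zeros((420,560),bool); sub=f[140:200,150:200]; g=sub.min(2)>200; m[140:200,150:200]=g
print(g.sum(),poly(im,m,.07)[0])
# board edge on right
def line(pts,z):
    w=np.array([at(im,u,v,z)[:2] for u,v in pts]); vx=cv2.fitLine((w*1000).astype(np.float32),cv2.DIST_HUBER,0,.01,.01).ravel(); return np.degrees(np.arctan2(vx[1],vx[0])),vx[2:]
e=[]
for v in range(90,270,4):
    if 140<v<200: continue
    r=f[v,185:215].sum(1); e.append((185+np.argmin(np.diff(r))+.5,v))
print("board edge",line(e,.012))
e=[]
for v in range(95,260,4):
    r=f[v,80:130]; b=(r[:,2]-r[:,0]>80)&(r[:,2]>180); k=np.nonzero(b)[0]; e.append((80+k.max()+.5,v))
print(f[175,95:125:2]); print("rim near edge",line(e,.07), e[::6])
# thumbscrew flange and knob
for c,I in (("top",im),("scene",sc)):
    imaging.get_image(c); t=finder.trace("thumbscrew",c)[0]; F=I["frame"]
    mm=t["region"]; w=mm&(F.min(2)>120); k=mm&(F.max(2)<70)
    for n,q,z in(("flange",w,.054),("knobside",k,.088)):
        vs,us=np.nonzero(q); c2=max(cv2.findContours(q.astype(np.uint8),0,1)[0],key=cv2.contourArea)[:,0]
        W=np.array([at(I,u,v,z)[:2]*1000 for u,v in c2],np.float32); print(c,n,cv2.minEnclosingCircle(W))
h=np.array([.5622,-.1681]);d=np.array([np.cos(np.radians(-15.57)),np.sin(np.radians(-15.57))])
H=h-.07*d; print("bar hole",H,proj(im,[*H,.01]),proj(sc,[*H,.01]), at(im,313,212.5,.01))
E
```

```text
post top [0.5651 0.1158 0.07  ] scene [0.5687 0.1196 0.07  ]
634 ((566.1114501953125, 117.74488830566406), (55.10730743408203, 53.28010559082031), 4.658266544342041)
board edge (np.float32(3.6896079), array([553.3742,  76.866 ], dtype=float32))
[[ 53 126 229]
 [ 54 127 230]
 [ 50 126 228]
 [ 48 124 228]
 [ 49 124 228]
 [ 40 104 200]
 [ 29  51  95]
 [208 173 130]
 [225 194 138]
 [225 195 136]
 [224 193 136]
 [221 190 133]
 [223 192 135]
 [222 191 133]
 [222 190 135]]
rim near edge (np.float32(3.7977002), array([566.5837, 245.7061], dtype=float32)) [(np.float64(108.5), 95), (np.float64(107.5), 119), (np.float64(106.5), 143), (np.float64(105.5), 167), (np.float64(104.5), 191), (np.float64(103.5), 215), (np.float64(103.5), 239)]Traceback (most recent call last):
  File "<stdin>", line 25, in <module>
ValueError: max() iterable argument is empty
```

```bash
cat > go.py <<'E'
import sys; from h import *
def go(x,y,z,yaw):  # yaw (deg) of tool y axis; prints tool-frame shift cm, turn deg
    s=ctrl.get_state(); Rc=R.from_rotvec(s["tool_rot"]); a=np.radians(yaw)
    ty=np.array([np.cos(a),np.sin(a),0]); tz=np.array([0,0,-1.]); tx=np.cross(ty,tz)
    Rt=R.from_matrix(np.c_[tx,ty,tz]); d=np.array([x,y,z])-s["position"]
    print("t",s["time"],"pos",s["position"].round(4),"cur yaw",np.degrees(np.arctan2(*Rc.as_matrix()[1::-1,1])).round(2),"q7",s["joint_positions"][6].round(2),"grip",round(s["grip_width"],3),"F",s["ft_force"].round(1))
    print("shift cm",(Rc.inv().apply(d)*100).round(2),"after-turn axes",(Rt.inv().apply(d)*100).round(2),"turn deg",np.degrees((Rc.inv()*Rt).as_rotvec()).round(2))
if __name__=="__main__": go(*map(float,sys.argv[1:5]))
E
python3 go.py .562 -.168 .2 -105.6; python3 - <<'E'
from m import *
for c,u,v in(("top",439.6,239.4),("scene",171.8,190.1)):
    im=imaging.get_image(c); print(at(im,u,v,.054))
E
```

```text
t 1.1 pos [0.2536 0.5985 0.2446] cur yaw 67.04 q7 -0.06 grip 0.996 F [-0.4 -0.1  0.3]
shift cm [-58.3  -58.55   4.46] after-turn axes [50.31 65.53  4.46] turn deg [ 1.0000e-02 -1.0000e-02  1.7264e+02]
[ 0.4425 -0.386   0.054 ]
[ 0.4479 -0.3812  0.054 ]
```

```bash
python3 -m jog '[[[-3.4,-3.4,0,0,0,0,8.7],[-3.4,-3.4,0,0,0,0,8.7],[-3.4,-3.4,0,0,0,0,8.7],[-3.4,-3.4,0,0,0,0,8.7],[-3.4,-3.4,0,0,0,0,8.7],[-3.4,-3.4,0,0,0,0,8.7],[-3.4,-3.4,0,0,0,0,8.7],[-3.4,-3.4,0,0,0,0,8.7],[-3.4,-3.4,0,0,0,0,8.7],[-3.4,-3.4,0,0,0,0,8.7],[-3.4,-3.4,0,0,0,0,8.7],[-3.4,-3.4,0,0,0,0,8.7]]]' && python3 -m jog '[[[-3.4,-3.4,0,0,0,0,8.7],[-3.4,-3.4,0,0,0,0,8.7],[-3.4,-3.4,0,0,0,0,8.7],[-3.4,-3.4,0,0,0,0,8.7],[-3.4,-3.4,0,0,0,0,8.7],[0,0,0,0,0,8.5,8.7],[0,0,0,0,0,8.5,8.7],[0,0,0,0,0,8.5,8.7],[0,0,0,0,0,8.5,8.7],[0,0,0,0,0,8.5,8.7],[0,0,0,0,0,8.5,8.7],[0,0,0,0,0,8.5,8.7]]]' && python3 -m jog '[[[0,0,0,0,0,8.5,8.7],[0,0,0,0,0,8.5,8.7],[0,0,0,0,0,8.5,8.7],[0,0,0,0,0,8.5,8.7],[0,0,0,0,0,8.5,8.7],[0,0,0,0,0,8.5,8.7],[0,0,0,0,0,8.5,8.7],[0,0,0,0,0,8.5,8.7],[0,0,0,0,0,8.5,8.7],[0,0,0,0,0,8.5,8.7],[0,0,0,0,0,8.5,8.7],[0,0,0,0,0,8.5,8.7]]]'; python3 go.py .562 -.168 .2 -105.6
```

```text
time: 2.4
position: [0.4706, 0.0618, 0.245]
tool_rot: [0.625, 3.078, 0.002]
ft_force: [-0.2, 0.1, -0.1]
grip_width: 1.002
time: 3.6
position: [0.5604, -0.1591, 0.2447]
tool_rot: [2.078, 2.356, 0.001]
ft_force: [-1.3, -0.1, 0.4]
grip_width: 1.002
time: 4.8
position: [0.5604, -0.159, 0.2447]
tool_rot: [-3.138, 0.131, -0.001]
ft_force: [0.4, -0.5, -0.3]
grip_width: 0.999
t 4.8 pos [ 0.5604 -0.159   0.2447] cur yaw -94.8 q7 -1.21 grip 0.999 F [ 0.4 -0.5 -0.3]
shift cm [0.24 0.88 4.47] after-turn axes [0.4  0.82 4.47] turn deg [-0.03 -0.02 10.8 ]
```

Now I'll check the bar with the wrist camera, after aligning over it.

```bash
python3 -m jog '[[[0.24,0.88,0,0,0,0,8.7],[0,0,0,0,0,5.4,8.7],[0,0,4,0,0,5.4,8.7],[0,0,0,0,0,0,8.7]]]'; python3 go.py .562 -.168 .037 -105.6; python3 - <<'E'
from m import *
im=imaging.get_image("wrist"); save(im,"w1"); F=im["frame"]
for t in finder.trace("bar","wrist")[:2]:
    m=t["region"]; print(t["conf"],F[m].mean(0),poly(im,m,.01)[0])
for p in ([.562,-.168,.04],[.4948,-.1492,.01]): print(proj(im,p))
E
```

```text
time: 5.2
position: [0.5595, -0.1675, 0.2008]
tool_rot: [-3.114, 0.413, 0.011]
ft_force: [-0.7, -0.4, -0.7]
grip_width: 1.002
t 5.2 pos [ 0.5595 -0.1675  0.2008] cur yaw -105.12 q7 -1.33 grip 1.002 F [-0.7 -0.4 -0.7]
shift cm [ 0.37 -0.03 16.38] after-turn axes [ 0.25 -0.02 16.38] turn deg [0.05 0.41 0.48]
0.87 [243.7086 235.4029 226.7074] ((563.2186889648438, -167.09353637695312), (45.622528076171875, 186.85977172851562), 74.54521942138672)
0.69 [236.7669 163.4499 203.015 ] ((408.98345947265625, -155.47097778320312), (54.18732452392578, 36.87948989868164), 74.90057373046875)
[280.4443 192.7106]
[279.924 245.264]
```

View pics/w1.png

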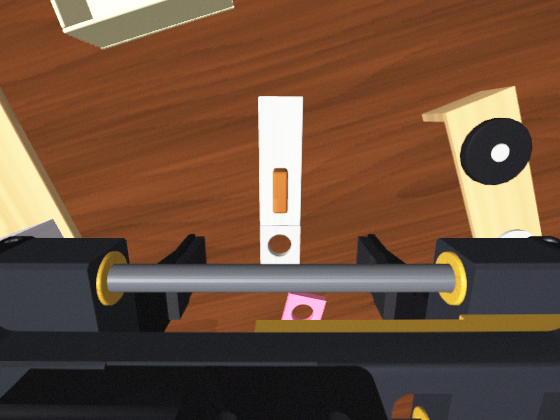

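The wrist view agrees: the grip is at (280,191), where it projects. I'll descend and grasp.

```bash
python3 -m jog '[[[0.3,0,4,0,0,0.4,8.7],[0,0,4,0,0,0,8.7],[0,0,4,0,0,0,8.7],[0,0,3,0,0,0,8.7],[0,0,1.2,0,0,0,8.7],[0,0,0,0,0,0,8.7],[0,0,0,0,0,0,8.7]]]' 30;  python3 go.py .5628 -.1677 .037 -105.6
```

```text
time: 6.0
position: [0.5665, -0.1696, 0.0446]
tool_rot: [3.112, -0.426, 0.005]
ft_force: [-0.7, -0.2, 0.2]
grip_width: 1.0
t 6.0 pos [ 0.5665 -0.1696  0.0446] cur yaw -105.6 q7 -1.2 grip 1.0 F [-0.7 -0.2  0.2]
shift cm [-0.41 -0.09  0.76] after-turn axes [-0.41 -0.09  0.76] turn deg [-0.01 -0.17 -0.  ]
```

```bash
python3 -m jog '[[[-0.4,-0.1,0.75,0,0,0,8.7],[0,0,0,0,0,0,1],[0,0,0,0,0,0,1],[0,0,0,0,0,0,1],[0,0,0,0,0,0,1],[0,0,0,0,0,0,1],[0,0,0,0,0,0,1],[0,0,0,0,0,0,1]]]' 40;  python3 go.py .5628 -.1677 .037 -105.6
```

```text
time: 6.8
position: [0.5613, -0.1669, 0.0351]
tool_rot: [3.112, -0.428, 0.0]
ft_force: [0.7, -1.0, -0.0]
grip_width: 0.446
t 6.8 pos [ 0.5613 -0.1669  0.0351] cur yaw -105.66 q7 -1.2 grip 0.446 F [ 0.7 -1.  -0. ]
shift cm [ 0.16  0.03 -0.19] after-turn axes [ 0.16  0.03 -0.19] turn deg [-0.   -0.   -0.06]
```

```bash
python3 -m jog '[[[0,0,0,0,0,0,1],[0,0,0,0,0,0,1],[0,0,0,0,0,0,1],[0,0,0,0,0,0,1],[0,0,0,0,0,0,1],[0,0,0,0,0,0,1]]]' 40;  python3 -m jog '[[[0,0,-2,0,0,0,1],[0,0,-4,0,0,0,1],[0,0,-4,0,0,0,1],[0,0,-4,0,0,0,1],[0,0,-1,0,0,0,1],[0,0,0,0,0,0,1]]]'; python3 go.py .5619 .1876 .185 3.75
```

```text
time: 7.4
position: [0.5614, -0.167, 0.0351]
tool_rot: [3.112, -0.428, 0.0]
ft_force: [-0.3, -0.1, -0.6]
grip_width: 0.177
time: 8.0
position: [0.562, -0.167, 0.1861]
tool_rot: [-3.112, 0.428, -0.004]
ft_force: [0.1, 0.4, -2.8]
grip_width: 0.181
t 8.0 pos [ 0.562  -0.167   0.1861] cur yaw -105.65 q7 -1.32 grip 0.181 F [ 0.1  0.4 -2.8]
shift cm [ -9.57 -34.14   0.12] after-turn axes [35.38  2.31  0.11] turn deg [ 8.000e-02 -1.500e-01 -1.094e+02]
```

```bash
python3 -m jog '[[[-1.06,-3.79,0,0,0,0,1],[-1.06,-3.79,0,0,0,0,1],[-1.06,-3.79,0,0,0,0,1],[-1.06,-3.79,0,0,0,0,1],[-1.06,-3.79,0,0,0,0,1],[-1.06,-3.79,0,0,0,0,1],[-1.06,-3.79,0,0,0,0,1],[-1.06,-3.79,0,0,0,0,1],[-1.06,-3.79,0,0,0,0,1]]]';  python3 -m jog '[[[0,0,0,0,0,-8,1],[0,0,0,0,0,-8,1],[0,0,0,0,0,-8,1],[0,0,0,0,0,-8,1],[0,0,0,0,0,-8,1],[0,0,0,0,0,-8,1],[0,0,0,0,0,-8,1],[0,0,0,0,0,-8,1],[0,0,0,0,0,-8,1],[0,0,0,0,0,-8,1],[0,0,0,0,0,-8,1],[0,0,0,0,0,-8,1]]]';  python3 go.py .5619 .1876 .115 3.75
```

```text
time: 8.9
position: [0.5596, 0.1888, 0.1822]
tool_rot: [3.11, -0.427, -0.006]
ft_force: [0.2, -0.4, -3.3]
grip_width: 0.181
time: 10.1
position: [0.5597, 0.187, 0.1818]
tool_rot: [-2.393, -2.033, 0.008]
ft_force: [-0.5, -0.6, -2.5]
grip_width: 0.18
t 10.1 pos [0.5597 0.187  0.1818] cur yaw -9.31 q7 -0.38 grip 0.18 F [-0.5 -0.6 -2.5]
shift cm [0.11 0.24 6.68] after-turn axes [0.04 0.22 6.68] turn deg [ -0.27   0.14 -13.06]
```

```bash
python3 -m jog '[[[0.1,0.24,0,0,0,-6.5,1],[0,0,3,0,0,-6.5,1],[0,0,3,0,0,0,1],[0,0,0,0,0,0,1],[0,0,0,0,0,0,1]]]';  python3 go.py .5619 .1876 .112 3.75; python3 - <<'E'
from m import *
z=ctrl.get_state()["position"][2]-.025
out=[]
for c in("top","scene"):
    im=imaging.get_image(c); save(im,"a_"+c); F=im["frame"]
    for t in finder.trace("bar",c)[:3]:
        m=t["region"]; print(c,t["conf"],F[m].mean(0).astype(int),m.sum(),poly(im,m,z)[0])
    for t in finder.spot_point("bar",c)[:2]: print(c,t["conf"],at(im,t["point"][1]*560,t["point"][0]*420,z-.01))
a=[cv2.resize(cv2.imread("pics/a_top.png")[90:250,80:240],(400,400)),cv2.resize(cv2.imread("pics/a_scene.png")[180:340,340:500],(400,400))]
cv2.imwrite("pics/a.png",np.hstack(a))
E
```

```text
time: 10.6
position: [0.5627, 0.1874, 0.1232]
tool_rot: [-2.155, -2.284, 0.006]
ft_force: [0.6, 0.9, -2.4]
grip_width: 0.177
t 10.6 pos [0.5627 0.1874 0.1232] cur yaw 3.32 q7 -0.13 grip 0.177 F [ 0.6  0.9 -2.4]
shift cm [ 0.03 -0.08  1.12] after-turn axes [ 0.03 -0.08  1.12] turn deg [-0.22  0.11 -0.43]
top 0.89 [236 156 183] 2199 ((337.45013427734375, -119.15663146972656), (42.60607147216797, 169.39166259765625), 61.553985595703125)
top 0.62 [201 202 193] 1126 ((565.5980834960938, 136.69970703125), (47.70736312866211, 93.30413818359375), 3.1448051929473877)
top 0.97 [0.5662 0.1186 0.0882]
top 0.65 [ 0.3891 -0.1444  0.0882]
scene 0.67 [222 223 218] 1654 ((561.896240234375, 188.05313110351562), (70.57994842529297, 195.2100067138672), 4.4796953201293945)
scene 0.6 [235 167 188] 990 ((456.2410583496094, -96.1931381225586), (52.73706817626953, 169.7296600341797), 62.04155731201172)
scene 0.89 [0.57   0.1167 0.0882]
```

View pics/a.png

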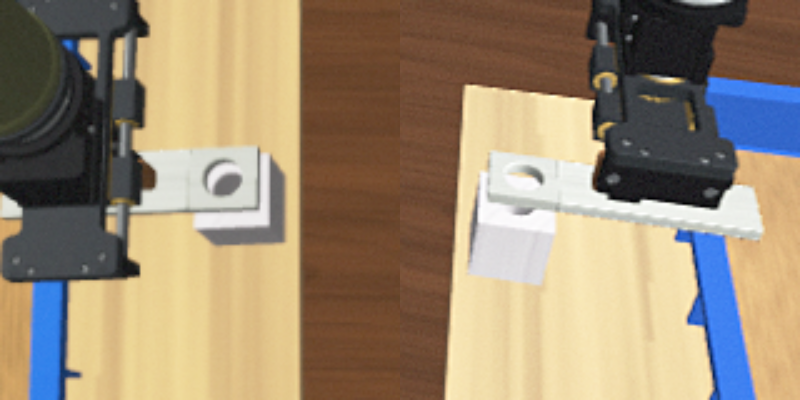

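The bar hole measures (0.566, 0.118) from the top view and the post's is (0.566, 0.117), so I'll lower it.

```bash
python3 -m jog '[[[0,-0.05,1,-0.2,0.1,-0.4,1],[0,0,0.5,0,0,0,1],[0,0,0.3,0,0,0,1],[0,0,0,0,0,0,1],[0,0,0,0,0,0,1]]]';  python3 go.py .5619 .1876 .105 3.75
```

```text
time: 11.4
position: [0.5636, 0.1878, 0.107]
tool_rot: [2.147, 2.292, 0.006]
ft_force: [0.0, 0.5, -3.4]
grip_width: 0.183
t 11.4 pos [0.5636 0.1878 0.107 ] cur yaw 3.74 q7 -0.11 grip 0.183 F [ 0.   0.5 -3.4]
shift cm [-0.01 -0.18  0.2 ] after-turn axes [-0.01 -0.17  0.2 ] turn deg [ 0.2  -0.09 -0.01]
```

```bash
python3 -m jog '[[[0,-0.1,0.15,0,0,0,1],[0,0,0.1,0,0,0,1],[0,0,0.05,0,0,0,1],[0,0,0,0,0,0,1]]]';  python3 go.py .5619 .1876 .105 3.75
```

```text
time: 11.8
position: [0.5628, 0.1879, 0.105]
tool_rot: [2.147, 2.292, 0.007]
ft_force: [-3.1, -1.3, 5.0]
grip_width: 0.18
t 11.8 pos [0.5628 0.1879 0.105 ] cur yaw 3.74 q7 -0.11 grip 0.18 F [-3.1 -1.3  5. ]
shift cm [-0.02 -0.09  0.  ] after-turn axes [-0.02 -0.09  0.  ] turn deg [ 0.21 -0.13 -0.01]
```

```bash
python3 -m jog '[[[0,0,0,0,0,0,2.5],[0,0,0,0,0,0,4],[0,0,0,0,0,0,5],[0,0,0,0,0,0,5],[0,0,0,0,0,0,5],[0,0,-1.5,0,0,0,5],[0,0,-3,0,0,0,5],[0,0,-4,0,0,0,5],[0,0,-4,0,0,0,5],[0,0,0,0,0,0,5]]]';  python3 go.py .444 -.384 .2 3.75
```

```text
time: 12.8
position: [0.5658, 0.1881, 0.2365]
tool_rot: [2.145, 2.288, 0.024]
ft_force: [0.7, -0.1, 1.0]
grip_width: 0.574
t 12.8 pos [0.5658 0.1881 0.2365] cur yaw 3.7 q7 -0.18 grip 0.574 F [ 0.7 -0.1  1. ]
shift cm [-56.32 -15.9    3.06] after-turn axes [-56.29 -15.9    3.65] turn deg [ 0.83 -0.37 -0.05]
```

```bash
python3 -m jog '[[[-4.7,-1.32,0,0,0,0,6],[-4.7,-1.32,0,0,0,0,6],[-4.7,-1.32,0,0,0,0,6],[-4.7,-1.32,0,0,0,0,6],[-4.7,-1.32,0,0,0,0,6],[-4.7,-1.32,0,0,0,0,6],[-4.7,-1.32,0,0,0,0,6],[-4.7,-1.32,0,0,0,0,6],[-4.7,-1.32,0,0,0,0,6],[-4.7,-1.32,0,0,0,0,6],[-4.7,-1.32,0,0,0,0,6],[-4.7,-1.32,0,0,0,0,6]]]'; python3 -m jog '[[[0,0,0,0,0,0,6],[0,0,0,0,0,0,6]]]'; python3 go.py .444 -.384 .2 3.75; python3 - <<'E'
from m import *
im=imaging.get_image("top"); save(im,"b_top"); F=im["frame"]
for t in finder.trace("bar","top")[:3]:
    m=t["region"]; print(t["conf"],F[m].mean(0).astype(int),poly(im,m,.08)[0])
for t in finder.spot_point("bar","top")[:3]: print(t["conf"],at(im,t["point"][1]*560,t["point"][0]*420,.07))
w=imaging.get_image("wrist"); save(w,"b_w")
for l in("thumbscrew","short_screw"):
    for t in finder.spot_point(l,"wrist")[:2]: print(l,t["conf"],t["point"][1]*560,t["point"][0]*420,at(w,t["point"][1]*560,t["point"][0]*420,.05))
cv2.imwrite("pics/b.png",np.hstack([cv2.resize(cv2.imread("pics/b_top.png")[90:250,40:240],(400,320)),cv2.resize(cv2.imread("pics/b_w.png"),(400,320))]))
E
```

```text
time: 14.0
position: [0.4407, -0.3871, 0.2281]
tool_rot: [2.145, 2.292, 0.008]
ft_force: [1.4, 0.5, 0.3]
grip_width: 0.689
time: 14.2
position: [0.4394, -0.3874, 0.2276]
tool_rot: [2.153, 2.287, 0.005]
ft_force: [0.8, 0.8, 0.3]
grip_width: 0.687
t 14.2 pos [ 0.4394 -0.3874  0.2276] cur yaw 3.47 q7 0.98 grip 0.687 F [0.8 0.8 0.3]
shift cm [0.31 0.47 2.76] after-turn axes [0.31 0.48 2.76] turn deg [ 0.16 -0.08 -0.28]
0.92 [233 147 173] ((337.242919921875, -118.9466552734375), (43.65216064453125, 175.17471313476562), 61.514190673828125)
0.7 [194 190 177] ((562.362548828125, 186.2301025390625), (51.6756591796875, 195.0943145751953), 3.1247966289520264)
0.86 [0.566  0.1181 0.07  ]
0.74 [ 0.3976 -0.1504  0.07  ]
thumbscrew 0.97 167.384 162.918 [ 0.3234 -0.3599  0.05  ]
thumbscrew 0.56 279.104 191.982 [ 0.4411 -0.3828  0.05  ]
short_screw 0.79 378.896 187.32 [ 0.5464 -0.3705  0.05  ]
```

View pics/b.png

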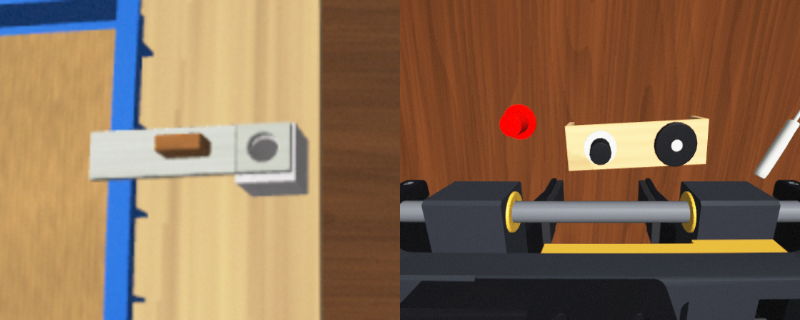

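```bash
python3 -m jog '[[[0.32,0.33,2.5,0,0,0,6],[0,0,3,0,0,0,6],[0,0,3,0,0,0,6],[0,0,2.5,0,0,0,6],[0,0,0,0,0,0,6],[0,0,0,0,0,0,6]]]'; python3 go.py .4425 -.384 .082 3.75; python3 - <<'E'
from m import *
w=imaging.get_image("wrist"); save(w,"c_w")
for l in("thumbscrew","short_screw"):
    for t in finder.spot_point(l,"wrist")[:2]: print(l,t["conf"],at(w,t["point"][1]*560,t["point"][0]*420,.05))
for t in finder.trace("thumbscrew","wrist")[:2]:
    m=t["region"]; F=w["frame"]; k=m&(F.min(2)>110); print(t["conf"],F[m].mean(0),poly(w,m,.054)[0])
E
```

```text
time: 15.1
position: [0.4449, -0.3814, 0.1181]
tool_rot: [2.146, 2.293, 0.006]
ft_force: [0.3, -0.0, 0.4]
grip_width: 0.688
t 15.1 pos [ 0.4449 -0.3814  0.1181] cur yaw 3.81 q7 1.05 grip 0.688 F [ 0.3 -0.   0.4]
shift cm [-0.25 -0.27  3.61] after-turn axes [-0.24 -0.26  3.61] turn deg [ 0.21 -0.1   0.06]
thumbscrew 0.77 [ 0.4425 -0.3841  0.05  ]
thumbscrew 0.62 [ 0.3262 -0.3577  0.05  ]
short_screw 0.6 [ 0.5481 -0.3725  0.05  ]
0.96 [235.9047   5.8875   2.0114] ((320.9667663574219, -359.7947998046875), (62.04140853881836, 45.57366943359375), 38.30874252319336)
0.91 [125.8427 125.7871 125.6209] ((441.90386962890625, -383.9653015136719), (46.859596252441406, 49.351593017578125), 3.7568445205688477)
```

The wrist view confirms the thumbscrew at (0.4425, -0.384). I'll descend and grip.

```bash
python3 -m jog '[[[-0.25,-0.25,1.5,0,0,0,6],[0,0,1.3,0,0,0,6],[0,0,0.7,0,0,0,6],[0,0,0,0,0,0,6],[0,0,0,0,0,0,2],[0,0,0,0,0,0,2],[0,0,0,0,0,0,2],[0,0,0,0,0,0,2],[0,0,0,0,0,0,2],[0,0,0,0,0,0,2],[0,0,0,0,0,0,2],[0,0,0,0,0,0,2]]]' 25; python3 go.py .4425 -.384 .082 3.75
```

```text
time: 16.5
position: [0.4424, -0.3846, 0.0828]
tool_rot: [2.147, 2.292, 0.006]
ft_force: [-0.4, 1.5, 2.5]
grip_width: 0.338
t 16.5 pos [ 0.4424 -0.3846  0.0828] cur yaw 3.74 q7 1.09 grip 0.338 F [-0.4  1.5  2.5]
shift cm [0.06 0.02 0.08] after-turn axes [0.06 0.02 0.08] turn deg [ 0.23 -0.09 -0.01]
```

```bash
python3 -m jog '[[[0,0,-1.5,0,0,0,2],[0,0,-3,0,0,0,2],[0,0,-4,0,0,0,2],[0,0,-4,0,0,0,2],[0,0,-3,0,0,0,2],[0,0,0,0,0,0,2]]]'; python3 go.py .5662 .1174 .23 3.75
```

```text
time: 17.1
position: [0.4429, -0.3871, 0.2427]
tool_rot: [2.142, 2.285, 0.009]
ft_force: [-0.7, -0.2, -1.1]
grip_width: 0.337
t 17.1 pos [ 0.4429 -0.3871  0.2427] cur yaw 3.7 q7 0.97 grip 0.337 F [-0.7 -0.2 -1.1]
shift cm [49.55 15.55  1.29] after-turn axes [49.54 15.6   1.27] turn deg [ 0.59  0.16 -0.05]
```

```bash
python3 -m jog '[[[4.5,1.41,0,0,0,0,2],[4.5,1.41,0,0,0,0,2],[4.5,1.41,0,0,0,0,2],[4.5,1.41,0,0,0,0,2],[4.5,1.41,0,0,0,0,2],[4.5,1.41,0,0,0,0,2],[4.5,1.41,0,0,0,0,2],[4.5,1.41,0,0,0,0,2],[4.5,1.41,0,0,0,0,2],[4.5,1.41,0,0,0,0,2],[4.5,1.41,0,0,0,0,2]]]'; python3 -m jog '[[[0,0,0,0,0,0,2],[0,0,0,0,0,0,2]]]'; python3 go.py .5662 .1174 .175 3.75
```

```text
time: 18.2
position: [0.5638, 0.1209, 0.2384]
tool_rot: [2.148, 2.292, 0.005]
ft_force: [0.6, 0.4, 0.0]
grip_width: 0.334
time: 18.4
position: [0.5635, 0.1203, 0.2378]
tool_rot: [2.144, 2.295, 0.002]
ft_force: [-0.1, -0.7, -0.8]
grip_width: 0.335
t 18.4 pos [0.5635 0.1203 0.2378] cur yaw 3.9 q7 -0.06 grip 0.335 F [-0.1 -0.7 -0.8]
shift cm [-0.3   0.24  6.29] after-turn axes [-0.31  0.25  6.28] turn deg [0.09 0.01 0.15]
```

```bash
python3 -m jog '[[[-0.3,0.24,2,0,0,0,2],[0,0,3,0,0,0,2],[0,0,1.9,0,0,0,2],[0,0,0,0,0,0,2],[0,0,0,0,0,0,2]]]'; python3 go.py .5662 .1174 .113 3.75; python3 - <<'E'
from m import *
z=ctrl.get_state()["position"][2]-.0328
for c in("top","scene"):
    im=imaging.get_image(c); save(im,"d_"+c)
    for t in finder.spot_point("thumbscrew",c)[:2]: print(c,t["conf"],at(im,t["point"][1]*560,t["point"][0]*420,z))
    for t in finder.spot_point("bar",c)[:2]: print(c,"bar",t["conf"],at(im,t["point"][1]*560,t["point"][0]*420,.07))
cv2.imwrite("pics/d.png",np.hstack([cv2.resize(cv2.imread("pics/d_top.png")[100:240,110:250],(400,400)),cv2.resize(cv2.imread("pics/d_scene.png")[160:300,320:460],(400,400))]))
E
```

```text
time: 18.9
position: [0.567, 0.1149, 0.1704]
tool_rot: [2.149, 2.289, 0.005]
ft_force: [0.6, -1.1, -0.7]
grip_width: 0.34
t 18.9 pos [0.567  0.1149 0.1704] cur yaw 3.61 q7 -0.01 grip 0.34 F [ 0.6 -1.1 -0.7]
shift cm [ 0.24 -0.08  5.74] after-turn axes [ 0.25 -0.06  5.74] turn deg [ 0.19 -0.08 -0.14]
top 0.75 [ 0.3245 -0.3275  0.1376]
top 0.4 [0.5626 0.1105 0.1376]
top bar 0.87 [ 0.3961 -0.1491  0.07  ]
top bar 0.57 [0.5689 0.1201 0.07  ]
scene 0.88 [ 0.4664 -0.28    0.1376]
scene 0.62 [0.5663 0.1258 0.1376]
scene bar 0.94 [0.5648 0.1175 0.07  ]
scene bar 0.66 [ 0.4843 -0.1264  0.07  ]
```

View pics/d.png

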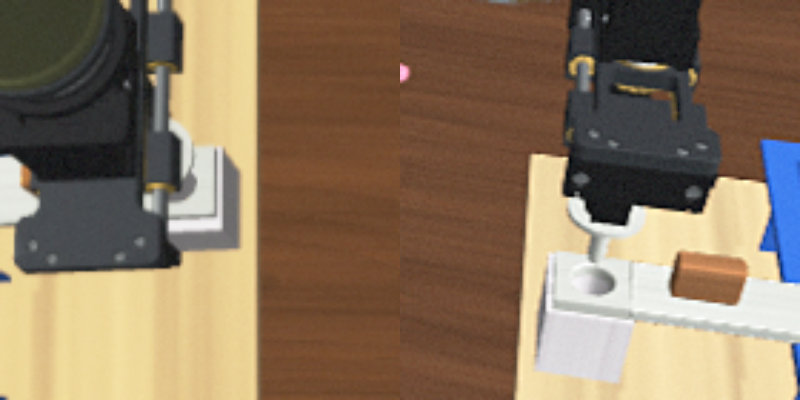

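The scene view shows the shank upright, with its tip about 6 px above the hole's centre. That is what 15 mm of height should give, so it's aligned and I'll lower it.

```bash
python3 -m jog '[[[0.15,-0.05,1.5,0,0,0,2],[0,0,1.5,0,0,0,2],[0,0,1.3,0,0,0,2],[0,0,0.8,0,0,0,2],[0,0,0,0,0,0,2],[0,0,0,0,0,0,2]]]'; python3 go.py .5662 .1174 .113 3.75
```

```text
time: 19.8
position: [0.5666, 0.1179, 0.1187]
tool_rot: [2.147, 2.291, 0.005]
ft_force: [0.3, 0.7, 0.0]
grip_width: 0.336
t 19.8 pos [0.5666 0.1179 0.1187] cur yaw 3.72 q7 0.03 grip 0.336 F [0.3 0.7 0. ]
shift cm [-0.04 -0.05  0.57] after-turn axes [-0.04 -0.04  0.57] turn deg [ 0.19 -0.08 -0.03]
```

```bash
python3 -m jog '[[[0,0,0.3,0,0,0,2],[0,0,0.2,0,0,0,2],[0,0,0,0,0,0,2],[0,0,0,0,0,0,2],[0,0,0,0,0,0,3.5],[0,0,0,0,0,0,4.2],[0,0,0,0,0,0,5],[0,0,0,0,0,0,5],[0,0,0,0,0,0,5],[0,0,0,0,0,0,5]]]'; python3 go.py .5662 .1174 .113 3.75
```

```text
time: 20.8
position: [0.5666, 0.1181, 0.114]
tool_rot: [2.147, 2.292, 0.006]
ft_force: [0.3, 1.4, -0.1]
grip_width: 0.568
t 20.8 pos [0.5666 0.1181 0.114 ] cur yaw 3.74 q7 0.03 grip 0.568 F [ 0.3  1.4 -0.1]
shift cm [-0.07 -0.05  0.1 ] after-turn axes [-0.07 -0.05  0.1 ] turn deg [ 0.21 -0.1  -0.01]
```

```bash
python3 -m jog '[[[0,0,-1.5,0,0,0,5],[0,0,-3,0,0,0,5],[0,0,-4,0,0,0,5],[0,0,-4,0,0,0,5],[-4.5,0,0,0,0,0,5],[-4.5,0,0,0,0,0,5],[-4.5,0,0,0,0,0,5],[-4.5,0,0,0,0,0,5],[-4.5,0,0,0,0,0,5],[-4.5,0,0,0,0,0,5],[0,0,0,0,0,0,5],[0,0,0,0,0,0,5]]]'; python3 - <<'E'
from m import *
for c in("top","scene"):
    im=imaging.get_image(c); save(im,"e_"+c)
    for l,z in(("thumbscrew",.08),("bar",.07),("short_screw",.05)):
        for t in finder.spot_point(l,c)[:2]: print(c,l,round(t["conf"],2),at(im,t["point"][1]*560,t["point"][0]*420,z))
cv2.imwrite("pics/e.png",np.hstack([cv2.resize(cv2.imread("pics/e_top.png")[100:240,80:220],(400,400)),cv2.resize(cv2.imread("pics/e_scene.png")[190:330,340:480],(400,400))]))
E
```

```text
time: 22.0
position: [0.5835, -0.1535, 0.2395]
tool_rot: [2.151, 2.287, 0.007]
ft_force: [0.5, -0.2, 0.9]
grip_width: 0.577
top thumbscrew 0.9 [ 0.3239 -0.3516  0.08  ]
top bar 0.68 [ 0.3944 -0.15    0.07  ]
top short_screw 0.75 [ 0.556  -0.3729  0.05  ]
scene thumbscrew 0.96 [0.5699 0.1199 0.08  ]
scene thumbscrew 0.8 [ 0.3856 -0.3231  0.08  ]
scene bar 0.98 [0.569  0.1204 0.07  ]
scene bar 0.61 [ 0.4805 -0.1243  0.07  ]
scene short_screw 0.82 [ 0.5613 -0.3651  0.05  ]
```

View pics/e.png

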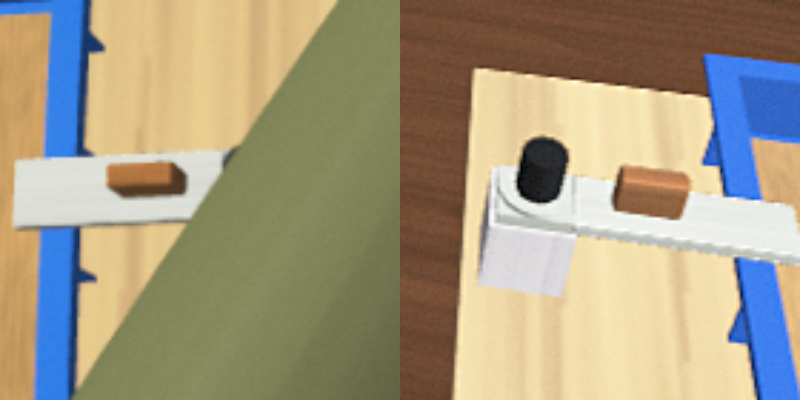

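The scene view shows the flange flat on the bar, the knob upright and the bar level on post and rim. The screw reads within 2 mm of the post hole in the same camera.

```bash
python3 -c "
from bench import close_job; print(close_job())"
```

```text
the job is handed in; nothing more can be done
None
```

The bar is on the post and tray rim with the long thumbscrew through both holes, and I handed the job in at about 22 s of the 59 s allowed. No verdict came back.

**What I did:** I picked up the white bar by its grip, turned it about 109° and set it down. I then took the black-knobbed thumbscrew from the rack, lowered it through both holes, released it and moved the arm clear.

**What the last checks showed:**
- **Thumbscrew:** the scene camera put it at (0.570, 0.120) and the post hole at (0.569, 0.120). The picture shows the flange flat on the bar and the knob upright.
- **Bar:** after placing, its hole measured (0.566, 0.118) against the post's (0.566, 0.117) in the top view. It lay about 0.6° off square to the rim.
- **Short screw:** I did not touch it. Its readings at start and end agree to about 9 mm, within the spread between cameras and well under the 30 mm limit.

**Not confirmed or in disagreement:**
- In the last top view the arm hid the post and screw. The finder there returned only the red and pink look-alikes, so the final check of bar and screw rests on the scene camera alone.
- The two cameras differ by 2 to 5 mm in most places, and up to about 15 mm for the short screw.

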